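Load the multi-cooker with a scoop of new potatoes

ROBOT

A 7-joint arm with a two-finger parallel gripper is mounted at the origin on a cart in front of the work surface, level with it; the furniture and walls round the work are solid. World frame = base frame: x ahead of the robot, y to its left, z up, the work surface at z = 0. Lengths are in m, angles in rad, forces in N, time in s.
With the tool pointing down it reaches from about 0.425 to 0.875 m from the base axis. Payload 4.7 kg.
Tool frame: the origin (TCP) lies midway between the tips of the shut fingers; the grasp point (between the pads) lies 19 mm behind it; z points along the fingers, y is the line along which they close (so a half turn about z gives the same grasp; the last joint's range is limited). The gripper opens to 87 mm and grips with 3 to 60 N. Pads are 19 mm wide; open, the fingers measure 117 mm over their backs; the gripper's body (75 mm by 190 mm) begins 51 mm behind the grasp point.
Start: joints at [-1.215, 0.321, -0.07, 1.45, 0.023, 1.371, -0.057], TCP at [0.218, 0.612, 0.223] pointing down, gripper open.
Joint ranges: [-2.86, 2.86], [-0.3, 2.09], [-1.38, 1.24], [0.06, 2.45], [-1.56, 4.7], [0.09, 2.05], [-2.69, 2.69]. Speed limits (rad/s): [2.57, 2.57, 3.14, 3.14, 3.14, 3.14, 3.14].

INTERFACE

Orientations are given as a rotation vector (axis times angle).
In Python, from bench import ctrl, status, order, get_image, camera_model gives the robot as it stands (ctrl), with the cameras as plain functions, the readings (status) and the job (order).
- The arm moves only by the tool creep_tool, called as name(argument=value, ...), one argument or row to a line, values as JSON. Schema: {"type":"object","properties":{"increments":{"type":"object","properties":{"ticks":{"type":"array","items":{"type":"array","items":{"type":"number"},"minItems":5,"maxItems":5},"minItems":1,"maxItems":20}},"additionalProperties":false,"required":["ticks"]},"grip_n":{"type":"number"},"only":{"type":"string"},"quiet":{"type":"boolean"},"lines":{"type":"string"}},"required":["increments"],"additionalProperties":false}. increments is an object whose key "ticks" holds a list of rows, 1 to 20 of them, each of 5 numbers: dx, dy, dz in m, then a turn about the tool's z in rad, then the opening from 0.0 (shut) to 1.0 (fully open); each row is the pose to reach, as a shift and turn from the pose commanded when the call began, along the tool's axes at that moment; what a row does not reach only later rows make up. A row lasts 1/10 s, in which the tool goes at most 0.05 m and 0.15 rad, less where a joint would pass 70% of its speed; a pose out of reach is approached as far as the arm can. The fingers move at their own pace and stop on an object; grip_n is the grip in N (left out, the last holds). Time passes only in rows, so rows that do not move let the fingers close. The tool returns the time, the measured TCP pose, the force, the opening and the grip force at its end. only (a regular expression) keeps the lines of the reply that match it, lines (a string "A,B") keeps lines A to B, and quiet returns only ok. Input that does not fit is refused with a message, and nothing moves.
- status.get_state(): the state, without advancing time (a new reading comes with each control period).
- get_image(name): name is "side" or "top" or "wrist"; returns the picture (400x640x3 uint8, red, green, blue); there is no depth.
- camera_model(name): a dict with "vertical_fov" (degrees; the focal length in pixels is half the picture's height over the tangent of half this angle, whatever the lens; pixels are square), "cx", "cy" (the principal point, pixels), "rvec" (rotation vector, rad) and "tvec" (3), from world to camera coordinates, as OpenCV has them; the wrist camera has in their place "hand_eye" (4x4, takes a point from camera to tool coordinates, whose origin is the TCP and whose axes are the flange's). Camera axes: x right, y down, z forward; pixel columns grow to the right and rows downward; lengths in m; the calibration is good to about 2 mm. A picture is of the moment at which its call begins: read the wrist's pose just before it. camera_model takes no time and is no camera call.
- order.close_job(): hands the job in; it is judged then, once.
The state is a dict: "time": time; "joint_positions": joint angles; "qd": joint speeds; "joint_torque": joint torques, N m; "position": TCP position; "tool_rot": TCP orientation; "ft_force": force on the tool from outside, world axes, zero at the start; "torque": the same for the moment, N m; "grip_width": opening from 0.0 (shut) to 1.0 (fully open); "grip_force": force on a finger pad.
Only numpy, scipy, OpenCV 4.12 (cv2) and the standard library are available. Lean on these libraries where they do the work, as an engineer would, in place of code of your own. Each camera call takes 0.05 s, during which the arm holds its last target. There are 200 camera calls.

TASK

Press the red thumb latch so that the multi-cooker's lid springs fully open, then use the scoop to move at least three new potatoes from the steel pan into the cooker's pot, without the gripper's fingers touching a potato; any you leave behind must still be in the pan, none on the table. Lay the scoop back down flat on the white board, leave the lid open, and do not disturb the spice jar, the two cups or the timer.

Things in the scene. Friction and masses are not known exactly. Their poses are not given: they have to be found in the camera images.
- scoop: flat-bottomed aluminium scoop with black handle, 240 g, lying on the white board. Origin: underside of the bowl, at its middle; +x out of the open mouth, handle at -x, z up. Bowl 110 mm long (x -55 to +55), 134 mm wide (126 at the floor), floor 3 mm thick, back wall 56 mm high, side walls falling from 54 mm at the back to 5 mm near the mouth. Centre of mass about 30 mm behind the origin
- scoop_grip (a point): point to grip on the handle's centre line, at (-108, 0, 98.5) mm in the scoop's frame, same axes. The handle is a straight bar 22 mm wide (y), 26 mm high, 104 mm long, from (-78, 0, 90) to (-178, 0, 118) mm: it rises backwards at 0.27 rad, over 70 mm clear of what the bowl stands on; pinch it across y from above
- scoop_well (a point): middle of the scoop's bowl, 25 mm above the origin of the scoop, same axes
- scoop_lip (a point): middle of the thin front lip of the scoop's mouth, at (55, 0, 0) mm in the scoop's frame, same axes
- board: white marble-look board 227 x 161 x 12 mm, fixed on the table, long side along its x; origin at the centre of its underside, so its top is 12 mm up
- pan: fixed open steel gastronorm pan, rim 325 x 176 mm, 65 mm deep. Origin: underside centre; x is the long axis and points to the end where the potatoes lie (left, towards the cooker). Inside 296 x 150 mm, straight walls, floor 3 mm up, rim 65 mm up. The half at -x is empty at the start
- potato_1: one of six new potatoes, a knobbly tan egg about 42 x 37 x 36 mm, 32 g, washed and slippery; origin at its middle, axes arbitrary
- potato_2: one of six new potatoes, a knobbly tan egg about 42 x 37 x 36 mm, 32 g, washed and slippery; origin at its middle, axes arbitrary
- potato_3: one of six new potatoes, a knobbly tan egg about 42 x 37 x 36 mm, 32 g, washed and slippery; origin at its middle, axes arbitrary
- potato_4: one of six new potatoes, a knobbly tan egg about 42 x 37 x 36 mm, 32 g, washed and slippery; origin at its middle, axes arbitrary
- potato_5: one of six new potatoes, a knobbly tan egg about 42 x 37 x 36 mm, 32 g, washed and slippery; origin at its middle, axes arbitrary
- potato_6: one of six new potatoes, a knobbly tan egg about 42 x 37 x 36 mm, 32 g, washed and slippery; origin at its middle, axes arbitrary
- pot_middle (a point): point on the axis of the multi-cooker's pot, 60 mm above the table. The cooker is a fixed, pale, round appliance 246 mm across; its pot is 204 mm across inside with a straight wall, floor 22 mm and rim 110 mm above the table. Axes of the cooker: its front with the latch faces -x, the lid's hinge is at +x, z up
- latch_press (a point): middle of the ribbed top of the red thumb latch at the cooker's front, 160 mm from the pot's axis, 108 mm above the table; the paddle is 34 x 44 mm. Press it straight down about 8 mm (about 4 to 6 N); it springs back by itself
- latch (a joint): thumb latch, rad: 0 at rest, 0.35 fully pressed; it lets go of the lid at about 0.25
- lid_front (a point): front edge of the cooker's lid, 124 mm above the table while shut and latched; about 358 mm when fully open. Once released a spring lifts the lid by itself in about 2 s: a dark disc 240 mm across, hinged 125 mm behind the pot's axis, 112 mm above the table, which then stands upright at the back. Its front edge swings up close behind the latch: give it room
- spice_jar: spice jar with green label and black lid, 45 x 45 x 105 mm, behind the pan; origin under its centre; leave it
- sauce_cup: white cup with red sauce, 70 mm across, 42 mm high, in front of the pan; origin under its centre; leave it
- empty_cup: empty white cup, 70 mm across, 42 mm high, left of the cooker; origin under its centre; leave it
- timer: red and white dial timer, 70 x 70 x 58 mm, behind the pan; origin under its centre; leave it

How it is judged:
On the way, in this order (a step that is already met when the one before it is completed fails the run):
1. the thumb latch is pressed down (value of joint latch above 0.2 rad).
2. the lid has sprung fully open (height (world z) of lid_front above 0.34 m), for 0.2 s.
3. the scoop, lifted clear of the pan, carries at least one potato (z of scoop in the frame of pan above 0.07 m and distance between any of potato_1, potato_2, potato_3, potato_4, potato_5, potato_6 and scoop_well below 0.07 m), for 0.2 s.
At the end, for the whole second after the job is handed in: At least three potatoes lie in the pot (within 105 mm of pot_middle), the others in the pan, the lid stands open (front edge over 0.34 m up), and the scoop rests flat (under 0.1 rad) on the board, its origin within 100 mm (x) and 70 mm (y) of the board's centre; all at rest ((distance between each of potato_1, potato_2, potato_3 and pot_middle below 0.105 m or distance between each of potato_1, potato_2, potato_4 and pot_middle below 0.105 m or distance between each of potato_1, potato_2, potato_5 and pot_middle below 0.105 m or distance between each of potato_1, potato_2, potato_6 and pot_middle below 0.105 m or distance between each of potato_1, potato_3, potato_4 and pot_middle below 0.105 m or distance between each of potato_1, potato_3, potato_5 and pot_middle below 0.105 m or distance between each of potato_1, potato_3, potato_6 and pot_middle below 0.105 m or distance between each of potato_1, potato_4, potato_5 and pot_middle below 0.105 m or distance between each of potato_1, potato_4, potato_6 and pot_middle below 0.105 m or distance between each of potato_1, potato_5, potato_6 and pot_middle below 0.105 m or distance between each of potato_2, potato_3, potato_4 and pot_middle below 0.105 m or distance between each of potato_2, potato_3, potato_5 and pot_middle below 0.105 m or distance between each of potato_2, potato_3, potato_6 and pot_middle below 0.105 m or distance between each of potato_2, potato_4, potato_5 and pot_middle below 0.105 m or distance between each of potato_2, potato_4, potato_6 and pot_middle below 0.105 m or distance between each of potato_2, potato_5, potato_6 and pot_middle below 0.105 m or distance between each of potato_3, potato_4, potato_5 and pot_middle below 0.105 m or distance between each of potato_3, potato_4, potato_6 and pot_middle below 0.105 m or distance between each of potato_3, potato_5, potato_6 and pot_middle below 0.105 m or distance between each of potato_4, potato_5, potato_6 and pot_middle below 0.105 m) and (distance between potato_1 and pot_middle below 0.105 m or (x of potato_1 in the frame of pan between -0.148 and 0.148 m and y of potato_1 in the frame of pan between -0.075 and 0.075 m and z of potato_1 in the frame of pan below 0.065 m)) and (distance between potato_2 and pot_middle below 0.105 m or (x of potato_2 in the frame of pan between -0.148 and 0.148 m and y of potato_2 in the frame of pan between -0.075 and 0.075 m and z of potato_2 in the frame of pan below 0.065 m)) and (distance between potato_3 and pot_middle below 0.105 m or (x of potato_3 in the frame of pan between -0.148 and 0.148 m and y of potato_3 in the frame of pan between -0.075 and 0.075 m and z of potato_3 in the frame of pan below 0.065 m)) and (distance between potato_4 and pot_middle below 0.105 m or (x of potato_4 in the frame of pan between -0.148 and 0.148 m and y of potato_4 in the frame of pan between -0.075 and 0.075 m and z of potato_4 in the frame of pan below 0.065 m)) and (distance between potato_5 and pot_middle below 0.105 m or (x of potato_5 in the frame of pan between -0.148 and 0.148 m and y of potato_5 in the frame of pan between -0.075 and 0.075 m and z of potato_5 in the frame of pan below 0.065 m)) and (distance between potato_6 and pot_middle below 0.105 m or (x of potato_6 in the frame of pan between -0.148 and 0.148 m and y of potato_6 in the frame of pan between -0.075 and 0.075 m and z of potato_6 in the frame of pan below 0.065 m)) and height (world z) of lid_front above 0.34 m and x of scoop in the frame of board between -0.1 and 0.1 m and y of scoop in the frame of board between -0.07 and 0.07 m and z of scoop in the frame of board between 0.008 and 0.016 m and angle between scoop's own z axis and vertical below 0.1 rad and linear speed of scoop below 0.02 m/s and linear speed of each of potato_1, potato_2, potato_3, potato_4, potato_5, potato_6 below 0.05 m/s); the robot touches nothing.
It fails at once if the fingers touch a potato (contact force between the fingers and potato_1 above 0.5 N or contact force between the fingers and potato_2 above 0.5 N or contact force between the fingers and potato_3 above 0.5 N or contact force between the fingers and potato_4 above 0.5 N or contact force between the fingers and potato_5 above 0.5 N or contact force between the fingers and potato_6 above 0.5 N).
It fails at once if the spice jar, a cup or the timer is pushed more than 30 mm (distance of any of spice_jar, sauce_cup, empty_cup, timer from where it was at the start of the episode above 0.03 m).
It also fails if it takes over 64 s, if anything falls off the work surface, if the arm or the gripper's body presses on something with over 40 N, if the wrist force passes 120 N, or if a joint passes its speed limit or range.

## Working session

There is one attempt and no reset: what is moved stays moved. The work goes in short steps, Python scripts to look and compute and a tool call to move; the robot and the scene stay as the last step left them, time stands still between calls to the robot, and variables do not carry over. Pictures are saved under pics/ and viewed, at most 10 in all, crops included, and the job is handed in when it is done.

```bash
ls; mkdir -p pics; python3 - <<'E'
from bench import ctrl, status, order, get_image, camera_model
import cv2,numpy as np
s=status.get_state();print({k:np.round(v,3) for k,v in s.items()})
for n in("side","top"):
    cv2.imwrite(f"pics/{n}0.png",get_image(n)[:,:,::-1]);print(camera_model(n))
print(camera_model("wrist"))
E
```

```text
bench.py
pics
{'time': np.float64(0.0), 'joint_positions': array([-1.215,  0.322, -0.07 ,  1.452,  0.023,  1.371, -0.057]), 'qd': array([-0.001,  0.003, -0.   ,  0.   ,  0.001, -0.001,  0.   ]), 'joint_torque': array([-0.0000e+00, -4.9127e+01, -4.0400e-01, -3.1253e+01, -6.4000e-02,
        4.4000e-02,  0.0000e+00]), 'position': array([0.218, 0.612, 0.221]), 'tool_rot': array([-5.340e-01, -3.096e+00,  3.000e-03]), 'ft_force': array([ 0.701, -0.243,  0.454]), 'torque': array([-0.002,  0.002, -0.021]), 'grip_force': np.float64(0.0), 'grip_width': np.float64(0.999)}
{'vertical_fov': 46.932718226195085, 'cx': 323.73592441962717, 'cy': 199.18091434219622, 'rvec': array([2.18328983, 0.02890942, 0.01793928]), 'tvec': array([-0.56455374,  0.13358088,  1.43223599])}
{'vertical_fov': 57.23502077152236, 'cx': 317.1505712143863, 'cy': 198.23413487715047, 'rvec': array([ 2.10949985, -2.12209629,  0.21102113]), 'tvec': array([0.12335205, 0.57381606, 1.45650791])}
{'vertical_fov': 66.45576424334503, 'cx': 323.0620337319223, 'cy': 200.56071279776444, 'hand_eye': array([[-1.23291024e-04, -9.59002093e-01, -2.83398958e-01,
         7.80585535e-02],
       [ 9.99999987e-01, -8.96911445e-05, -1.31535514e-04,
        -2.26515211e-04],
       [ 1.00724456e-04, -2.83398971e-01,  9.59002092e-01,
        -1.61679584e-01],
       [ 0.00000000e+00,  0.00000000e+00,  0.00000000e+00,
         1.00000000e+00]])}
```

View pics/side0.png

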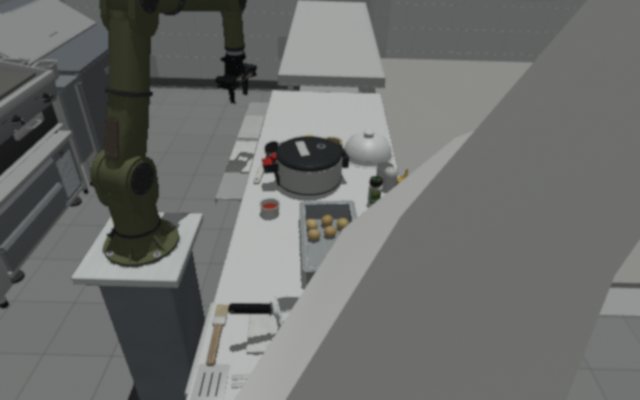

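View pics/top0.png

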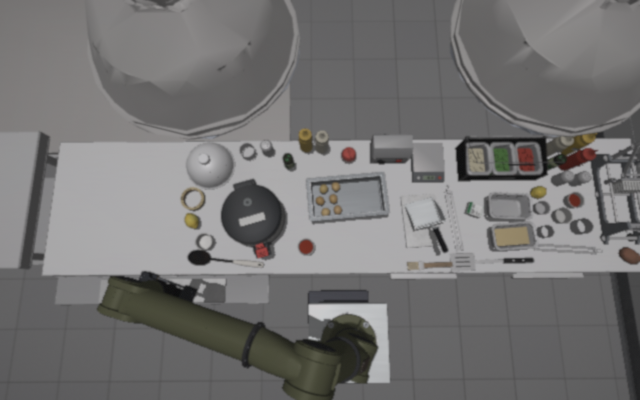

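```bash
cat > h.py <<'E'
import numpy as np,cv2
from bench import ctrl, status, order, get_image, camera_model
from scipy.spatial.transform import Rotation as R
def ray(n,u,v,s=None):
    c=camera_model(n);f=200/np.tan(np.radians(c["vertical_fov"]/2))
    d=np.array([(u-c["cx"])/f,(v-c["cy"])/f,1.])
    if n=="wrist":
        H=c["hand_eye"];T=R.from_rotvec(s["tool_rot"]).as_matrix()
        return T@H[:3,3]+s["position"],T@H[:3,:3]@d
    M=R.from_rotvec(c["rvec"]).as_matrix()
    return -M.T@c["tvec"],M.T@d
def at(n,u,v,z,s=None):
    o,d=ray(n,u,v,s);return o+d*(z-o[2])/d[2]
def tri(*rs):
    A=0;b=0
    for o,d in rs:
        d=d/np.linalg.norm(d);P=np.eye(3)-np.outer(d,d);A=A+P;b=b+P@o
    return np.linalg.solve(A,b)
def snap(n,f,box=(0,0,640,400),k=1):
    s=status.get_state();i=get_image(n)[:,:,::-1];cv2.imwrite("pics/raw_"+f,i)
    x0,y0,x1,y1=box;cv2.imwrite("pics/"+f,cv2.resize(i[y0:y1,x0:x1],None,fx=k,fy=k,interpolation=cv2.INTER_CUBIC));return s
def pix(P,n,s=None):
    c=camera_model(n);f=200/np.tan(np.radians(c["vertical_fov"]/2));P=np.asarray(P,float)
    if n=="wrist":
        H=c["hand_eye"];T=R.from_rotvec(s["tool_rot"]).as_matrix();q=H[:3,:3].T@(T.T@(P-s["position"])-H[:3,3])
    else: q=R.from_rotvec(c["rvec"]).as_matrix()@P+c["tvec"]
    return c["cx"]+f*q[0]/q[2],c["cy"]+f*q[1]/q[2]
def tool(d):
    return R.from_rotvec(status.get_state()["tool_rot"]).inv().apply(d)
E
python3 - <<'E'
from h import *
i=cv2.imread("pics/top0.png")[135:280,215:465]
cv2.imwrite("pics/topc.png",cv2.resize(i,None,fx=3.2,fy=3.2,interpolation=cv2.INTER_CUBIC))
E
```

```text
(no output)
```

View pics/topc.png

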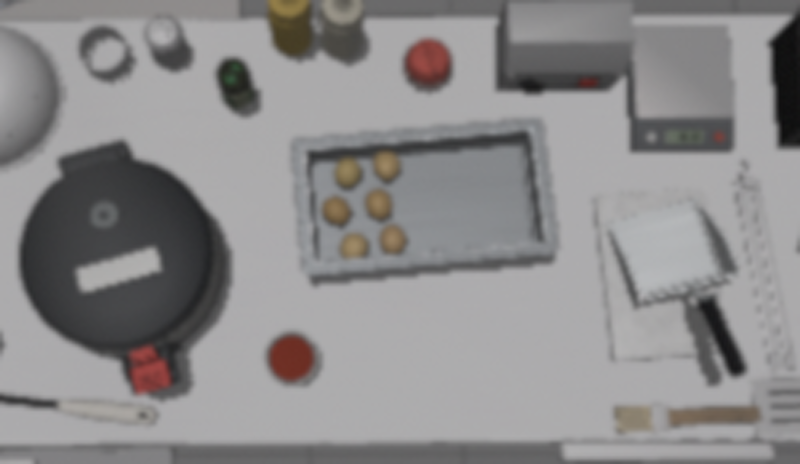

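```bash
python3 - <<'E'
from h import *
def c(name,u,v,z): print(name,np.round(at("top",215+u/3.2,135+v/3.2,z),3))
c("latch",150,370,.108);c("lid",116,255,.135);c("latchback",140,350,.108)
for n,u,v in(("panTL",293,142),("panTR",541,122),("panBR",553,262),("panBL",303,278)):c(n,u,v,.065)
for i,(u,v) in enumerate(((347,172),(386,165),(337,211),(379,204),(354,246),(392,240))):c("pot%d"%i,u,v,.021)
for n,u,v in(("bTL",595,196),("bBL",612,360)):c(n,u,v,.012)
for n,u,v in(("lipL",612,236),("lipR",692,206)):c(n,u,v,.015)
c("handle0",703,300,.115);c("handle1",738,372,.13)
c("sauce",291,358,.042)
S=[("latch",269,160)]
print(tri(ray("top",215+150/3.2,135+370/3.2),ray("side",269,160)))
print(R.from_rotvec([-.534,-3.096,.003]).as_matrix())
E
```

```text
latch [0.358 0.336 0.108]
lid [0.495 0.376 0.135]
latchback [0.382 0.348 0.108]
panTL [0.653 0.163 0.065]
panTR [ 0.678 -0.159  0.065]
panBR [ 0.494 -0.167  0.065]
panBL [0.475 0.151 0.065]
pot0 [0.623 0.093 0.021]
pot1 [0.632 0.041 0.021]
pot2 [0.57  0.107 0.021]
pot3 [0.579 0.051 0.021]
pot4 [0.523 0.085 0.021]
pot5 [0.531 0.035 0.021]
bTL [ 0.59  -0.237  0.012]
bBL [ 0.373 -0.248  0.012]
lipL [ 0.536 -0.256  0.015]
lipR [ 0.575 -0.364  0.015]
handle0 [ 0.439 -0.338  0.115]
handle1 [ 0.351 -0.369  0.13 ]
sauce [0.376 0.167 0.042]
[0.36006455 0.3355739  0.11024649]
[[-9.42219852e-01  3.34995088e-01 -2.02808912e-04]
 [ 3.34994852e-01  9.42218036e-01 -1.90300211e-03]
 [-4.46406146e-04 -1.86098631e-03 -9.99998169e-01]]
```

creep_tool(
  increments={"ticks": [[-0.22,-0.21,0,-0.63,0],[-0.22,-0.21,0,-0.63,0],[-0.22,-0.21,0,-0.63,0],[-0.22,-0.21,0,-0.63,0],[-0.22,-0.21,0,-0.63,0],[-0.22,-0.21,0,-0.63,0],[-0.22,-0.21,0,-0.63,0],[-0.22,-0.21,0,-0.63,0],[-0.22,-0.21,0,-0.63,0]]},
)

```text
time: 1.0
position: [0.3538, 0.3421, 0.2225]
tool_rot: [0.453, -3.108, -0.001]
ft_force: [0.4, 0.5, -0.1]
grip_width: 0.267
grip_force: 0.0
```

```bash
python3 - <<'E'
from h import *
s=snap("wrist","w1.png");print(s["position"],s["tool_rot"],s["time"])
print(R.from_rotvec(s["tool_rot"]).as_matrix())
print(pix([.36,.336,.11],"wrist",s))
E
```

```text
[0.35384138 0.34209799 0.22249732] [ 4.53430785e-01 -3.10826833e+00 -1.26936131e-03] 1.0
[[-9.58325467e-01 -2.85678158e-01 -5.37391187e-04]
 [-2.85678502e-01  9.58325231e-01  7.38370094e-04]
 [ 3.04059325e-04  8.61119974e-04 -9.99999583e-01]]
(np.float64(314.96112348796595), np.float64(201.9357535434045))
```

View pics/w1.png

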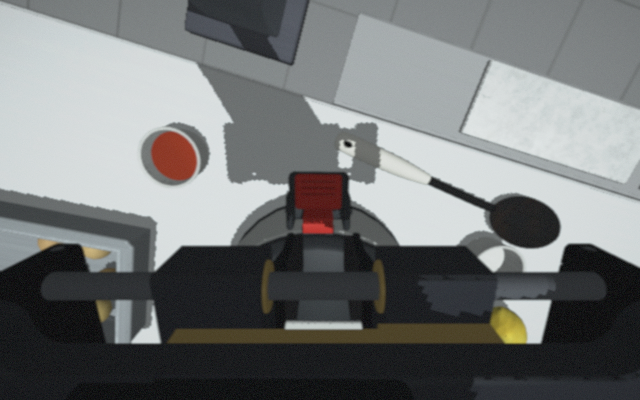

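```bash
python3 - <<'E'
from h import *
s=status.get_state()
p=tri(ray("wrist",318,189,s),ray("top",215+150/3.2,135+373/3.2));print(p,at("wrist",318,189,.108,s))
for v in(173,207):print(at("wrist",318,v,.108,s))
p=at("wrist",318,189,.108,s);print(tool(p-s["position"]))
a=p+.16*np.array([.958,.286,0]);print("axis",a)
E
```

```text
[0.35580269 0.3388124  0.07685823] [0.34738275 0.33571047 0.108     ]
[0.33284622 0.33143199 0.108     ]
[0.36427739 0.340683   0.108     ]
[ 0.00782727 -0.00482199  0.11439747]
axis [0.50066275 0.38147047 0.108     ]
```

creep_tool(
  increments={"ticks": [[0.014,-0.005,0.05,0,0],[0.014,-0.005,0.10,0,0],[0.014,-0.005,0.112,0,0],[0.014,-0.005,0.118,0,0],[0.014,-0.005,0.122,0,0],[0.014,-0.005,0.124,0,0],[0.014,-0.005,0.124,0,0]]},
)

```text
time: 1.75
position: [0.3389, 0.332, 0.0994]
tool_rot: [0.455, -3.101, 0.005]
ft_force: [-10.5, -7.6, 12.8]
grip_width: 0.006
grip_force: 7.8
```

```bash
python3 -c "
from h import *
s=snap('top','t1.png',(200,130,300,280),4)"
```

creep_tool(
  increments={"ticks": [[0.02,0,-0.02,0,0],[0.06,0,-0.04,0,0],[0.10,0,-0.06,0,0],[0.10,0,-0.06,0,0.5],[0.10,0,-0.06,0,1],[0.10,0,-0.06,0,1]]},
)

```text
time: 2.4
position: [0.2473, 0.3044, 0.1587]
tool_rot: [-0.452, 3.108, 0.001]
ft_force: [-0.1, 0.0, -0.5]
grip_width: 0.196
grip_force: 0.0
```

```bash
python3 -c "
from h import *
s=snap('side','s1.png',(200,60,440,260),3);print(s['position'])"
```

```text
[0.24733038 0.30444411 0.15872786]
```

View pics/s1.png

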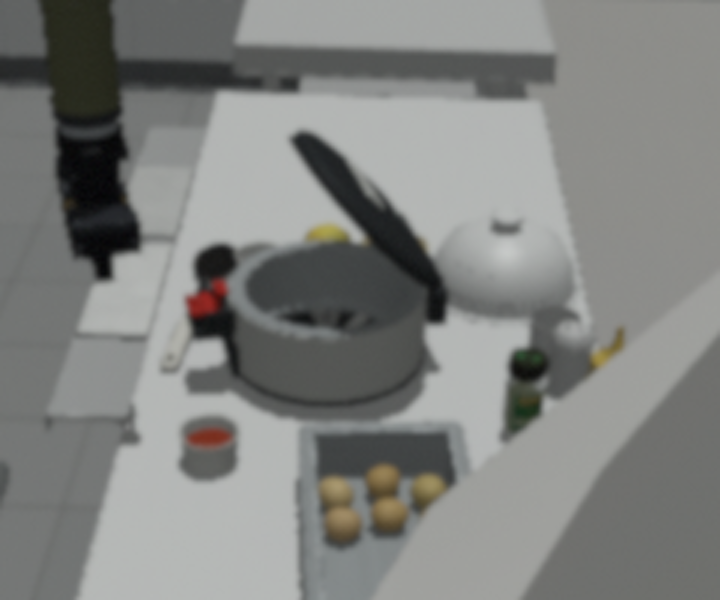

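creep_tool(
  increments={"ticks": [[-0.106,-0.345,-0.13,0,1],[-0.106,-0.345,-0.13,0,1],[-0.106,-0.345,-0.13,0,1],[-0.106,-0.345,-0.13,0,1],[-0.106,-0.345,-0.13,0,1],[-0.106,-0.345,-0.13,0,1],[-0.106,-0.345,-0.13,0,1],[-0.106,-0.345,-0.13,0,1],[-0.031,-0.676,-0.14,-0.06,1],[-0.031,-0.676,-0.14,-0.06,1],[-0.031,-0.676,-0.14,-0.06,1],[-0.031,-0.676,-0.14,-0.06,1],[-0.031,-0.676,-0.14,-0.06,1],[-0.031,-0.676,-0.14,-0.06,1],[-0.031,-0.676,-0.14,-0.06,1],[-0.031,-0.676,-0.14,-0.06,1],[-0.031,-0.676,-0.14,-0.06,1],[-0.031,-0.676,-0.14,-0.06,1]]},
)

```text
time: 4.25
position: [0.4693, -0.3345, 0.2979]
tool_rot: [0.546, -3.093, -0.001]
ft_force: [0.6, 0.3, -0.2]
grip_width: 0.999
grip_force: 0.0
```

```bash
python3 - <<'E'
from h import *
s=snap("wrist","w2.png");print(s["position"],s["tool_rot"],s["time"],s["joint_positions"])
print(R.from_rotvec(s["tool_rot"]).as_matrix())
E
```

```text
[ 0.4693294  -0.33452524  0.2979118 ] [ 5.46304381e-01 -3.09259364e+00 -1.09590146e-03] 4.25 [-0.26029915  0.19121153  0.96791419  1.54807441 -0.15734464  1.48651142
  2.63303763]
[[-9.39478046e-01 -3.42606931e-01 -1.22172888e-03]
 [-3.42607711e-01  9.39478426e-01  4.92908641e-04]
 [ 9.78914009e-04  8.81650581e-04 -9.99999132e-01]]
```

View pics/w2.png

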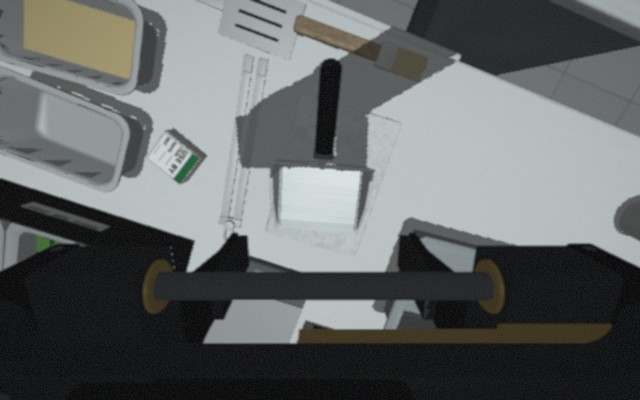

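```bash
python3 - <<'E'
from h import *
s=status.get_state()
T=lambda u,v:ray("top",215+u/3.2,135+v/3.2)
for w,t in(((330,62),(738,372)),((325,155),(703,300))):
    print(tri(ray("wrist",*w,s),T(*t)))
a=at("wrist",330,62,.131,s);b=at("wrist",325,156,.103,s);print("tops",a,b,np.degrees(np.arctan2(*(b-a)[1::-1])),np.linalg.norm(b-a))
l=at("wrist",276,226,.015,s);r=at("wrist",360,231,.015,s);print("lip",l,r,np.linalg.norm(l-r))
bl=at("wrist",273,167,.068,s);br=at("wrist",371,169,.068,s);print("back",bl,br,np.linalg.norm(bl-br))
bc=[at("wrist",u,v,.012,s) for u,v in((400,120),(357,255),(265,232))];print("board",bc)
i=cv2.imread("pics/raw_w2.png")[40:260,220:420];cv2.imwrite("pics/w2c.png",cv2.resize(i,None,fx=2.7,fy=2.7,interpolation=cv2.INTER_CUBIC))
E
```

```text
[ 0.35034667 -0.37017025  0.12737029]
[ 0.44092527 -0.34166167  0.10427645]
tops [ 0.35053763 -0.37025885  0.131     ] [ 0.44328668 -0.34121984  0.103     ] 17.384937921745813 0.10114173260536324
lip [ 0.58338593 -0.37032734  0.015     ] [ 0.54629666 -0.24426167  0.015     ] 0.13140839700649704
back [ 0.4844082  -0.39762501  0.068     ] [ 0.44325157 -0.27728784  0.068     ] 0.1271805920596619
board [array([ 0.37082921, -0.25369587,  0.012     ]), array([ 0.58759707, -0.23238445,  0.012     ]), array([ 0.60024846, -0.38362419,  0.012     ])]
```

View pics/w2c.png

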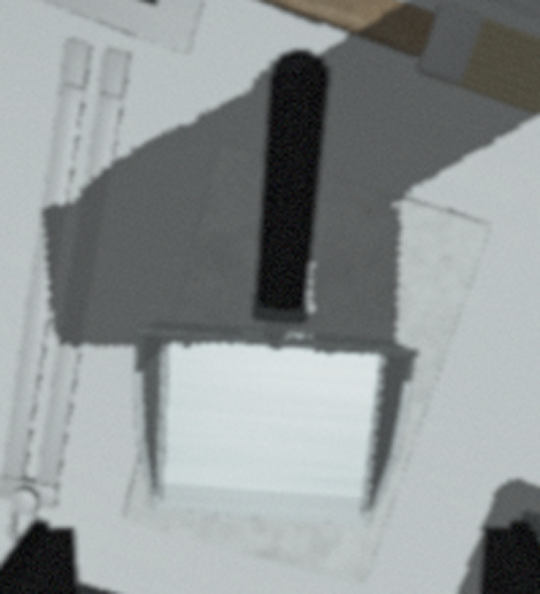

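creep_tool(
  increments={"ticks": [[0.056,0.004,0.1,3.0,1],[0.056,0.004,0.1,3.0,1],[0.056,0.004,0.1,3.0,1],[0.056,0.004,0.1,3.0,1],[0.056,0.004,0.1,3.0,1],[0.056,0.004,0.1,3.0,1],[0.056,0.004,0.1,3.0,1],[0.056,0.004,0.1,3.0,1],[0.056,0.004,0.1,3.0,1],[0.056,0.004,0.1,3.0,1],[0.056,0.004,0.1,3.0,1],[0.056,0.004,0.1,3.0,1],[0.056,0.004,0.1,3.0,1],[0.056,0.004,0.1,3.0,1],[0.056,0.004,0.1,3.0,1],[0.056,0.004,0.1,3.0,1],[0.056,0.004,0.1,3.0,1],[0.056,0.004,0.1,3.0,1],[0.056,0.004,0.1,3.0,1],[0.056,0.004,0.1,3.0,1]]},
)

```text
time: 6.3
position: [0.4158, -0.3492, 0.1985]
tool_rot: [-3.048, -0.757, -0.003]
ft_force: [0.0, -0.0, 0.3]
grip_width: 1.001
grip_force: 0.0
```

creep_tool(
  increments={"ticks": [[0,0,0,0.19,1],[0,0,0,0.19,1],[0,0,0,0.19,1]]},
)

```text
time: 6.6
position: [0.4157, -0.3494, 0.1986]
tool_rot: [-3.104, -0.474, -0.002]
ft_force: [0.5, 0.6, -0.9]
grip_width: 1.001
grip_force: 0.0
```

```bash
python3 - <<'E'
from h import *
s=snap("wrist","w3.png");m=R.from_rotvec(s["tool_rot"]).as_matrix();print(s["joint_positions"],np.degrees(np.arctan2(m[1,0],m[0,0])))
print(tool(np.array([.415,-.35,.0915])-s["position"]))
E
```

```text
[-0.42526574  0.2094178   1.21863035  1.78345    -0.2064972   1.29094405
 -0.42391324] 17.35417530117512
[-0.00101497  0.00045732  0.10706678]
```

creep_tool(
  increments={"ticks": [[0,0,0.05,0,1],[0,0,0.09,0,1],[0,0,0.107,0,1],[0,0,0.107,0,1],[0,0,0.107,0,0],[0,0,0.107,0,0],[0,0,0.107,0,0],[0,0,0.107,0,0],[0,0,0.107,0,0],[0,0,0.107,0,0],[0,0,0.107,0,0],[0,0,0.107,0,0],[0,0,0.107,0,0],[0,0,0.107,0,0],[0,0,0.107,0,0],[0,0,0.107,0,0]]},
  grip_n=60,
)

```text
time: 8.25
position: [0.4148, -0.3511, 0.0915]
tool_rot: [3.106, 0.469, 0.0]
ft_force: [0.7, -0.7, -0.8]
grip_width: 0.25
grip_force: 59.6
```

```bash
python3 -c "
from bench import ctrl, status, order, get_image, camera_model
print(status.get_state()['joint_positions'])"
```

```text
[-0.29637194  0.35816826  1.11967506  1.90276185 -0.36104146  1.10418894
 -0.30578321]
```

creep_tool(
  increments={"ticks": [[0,0,-0.04,0,0],[0,0,-0.08,0,0],[0,0,-0.12,0,0],[0.213,-0.102,-0.12,-1.34,0],[0.213,-0.102,-0.12,-1.34,0],[0.213,-0.102,-0.12,-1.34,0],[0.213,-0.102,-0.12,-1.34,0],[0.213,-0.102,-0.12,-1.34,0],[0.213,-0.102,-0.12,-1.34,0],[0.213,-0.102,-0.12,-1.34,0],[0.213,-0.102,-0.12,-1.34,0],[0.213,-0.102,-0.12,-1.34,0],[0.213,-0.102,-0.12,-1.34,0],[0.213,-0.102,-0.12,-1.34,0]]},
)

```text
time: 9.65
position: [0.5878, -0.1907, 0.211]
tool_rot: [-2.147, -2.292, 0.001]
ft_force: [0.1, 0.2, -2.1]
grip_width: 0.247
grip_force: 60.0
```

```bash
python3 - <<'E'
from h import *
s=snap("wrist","w4.png");m=R.from_rotvec(s["tool_rot"]).as_matrix();print(s["joint_positions"],np.degrees(np.arctan2(m[1,0],m[0,0])),s["position"])
snap("top","t4.png")
a=cv2.imread("pics/raw_w4.png");b=cv2.imread("pics/raw_t4.png")[150:250,280:420]
b=cv2.resize(b,None,fx=2.8,fy=2.0*1.4,interpolation=cv2.INTER_CUBIC)
c=np.zeros((600,640,3),np.uint8);c[:320]=a[:320];c[320:,:392]=b;cv2.imwrite("pics/m4.png",c)
E
```

```text
[-0.37300087  0.32245597  0.80194246  1.576587   -0.23581769  1.34383833
  0.52218755] 93.75210628231865 [ 0.5878302  -0.19067817  0.21104251]
```

View pics/m4.png

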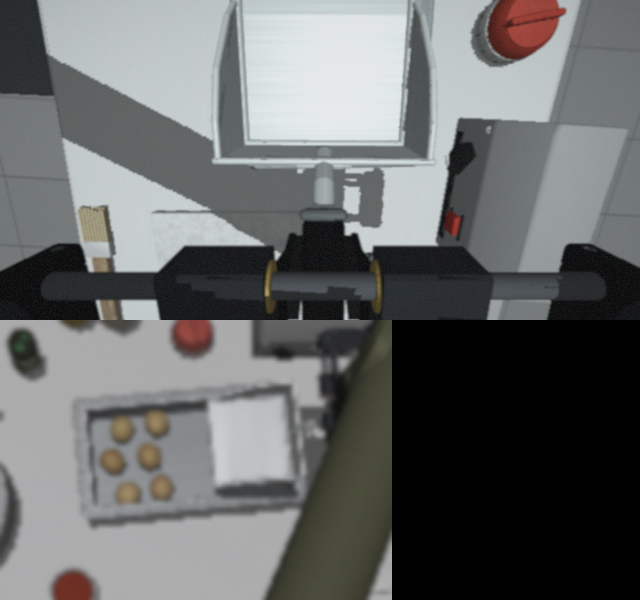

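```bash
python3 - <<'E'
from h import *
s=status.get_state();m=R.from_rotvec(s["tool_rot"]).as_matrix();x=m[:,0];y=-m[:,1];z=-m[:,2]
g=s["position"]+.019*z
def P(a,b,c,t=0):
    v=R.from_euler("y",t).apply(np.array([a,b,c])-[-.108,0,.0985]);return g+v[0]*x+v[1]*y+v[2]*z
for t in(0,.1):
  for n,p in(("lipL",(.055,.063,.002)),("lipR",(.055,-.063,.002)),("bL",(-.055,.067,.056)),("bR",(-.055,-.067,.056)),("flL",(-.052,.06,.003)),("flR",(-.052,-.06,.003))):
    u,v=pix(P(*p,t),"top");print(t,n,np.round([(u-280)*2.8,(v-150)*2.8+320]),np.round(pix(P(*p,t),"wrist",s)))
from scipy.spatial.transform import Rotation
c=np.array([.575,-.003]);a=np.radians(94);X=np.array([np.cos(a),np.sin(a)]);Y=np.array([-X[1],X[0]])
for nm,hx,hy,z0 in(("rim",.1625,.088,.065),("floor",.148,.075,.003)):
  for i,j in((1,1),(1,-1),(-1,1),(-1,-1)):
    q=c+i*hx*X+j*hy*Y;u,v=pix([*q,z0],"top");print(nm,i,j,np.round([(u-215)*3.2,(v-135)*3.2]))
E
```

```text
0 lipL [214. 486.] [230. -22.]
0 lipR [205. 398.] [417. -22.]
0 bL [300. 476.] [213. 153.]
0 bR [289. 380.] [434. 153.]
0 flL [290. 478.] [245. 140.]
0 flR [281. 395.] [401. 140.]
0.1 lipL [220. 487.] [237.   4.]
0.1 lipR [212. 401.] [410.   4.]
0.1 bL [302. 477.] [216. 159.]
0.1 bR [292. 381.] [431. 159.]
0.1 flL [296. 478.] [248. 152.]
0.1 flR [287. 395.] [399. 152.]
rim 1 1 [301. 278.]
rim 1 -1 [292. 143.]
rim -1 1 [556. 258.]
rim -1 -1 [541. 125.]
floor 1 1 [313. 273.]
floor 1 -1 [304. 163.]
floor -1 1 [535. 257.]
floor -1 -1 [523. 147.]
```

creep_tool(
  increments={"ticks": [[0,0.003,0.03,0,0],[0,0.003,0.07,0,0],[0,0.003,0.10,0,0],[0,0.003,0.118,0,0],[0,0.003,0.118,0,0]]},
)

```text
time: 10.25
position: [0.5907, -0.188, 0.0907]
tool_rot: [-2.141, -2.294, 0.001]
ft_force: [0.4, 2.8, -1.7]
grip_width: 0.244
grip_force: 60.0
```

creep_tool(
  increments={"ticks": [[0,0,0.004,0,0],[0,0,0.008,0,0],[0,0,0.008,0,0]]},
)

```text
time: 10.55
position: [0.5919, -0.1872, 0.0862]
tool_rot: [-2.14, -2.296, -0.006]
ft_force: [-0.6, 7.5, -1.6]
grip_width: 0.245
grip_force: 60.0
```

creep_tool(
  increments={"ticks": [[0.012,-0.001,0,0,0],[0.018,-0.001,0,0,0],[0.018,-0.001,0.0,0,0],[0.018,-0.001,0.001,0,0],[0.018,-0.001,0.002,0,0],[0.018,-0.001,0.002,0,0]]},
)

```text
time: 11.15
position: [0.5892, -0.1735, 0.0841]
tool_rot: [2.144, 2.295, 0.0]
ft_force: [1.0, -0.9, 1.2]
grip_width: 0.25
grip_force: 60.0
```

```bash
python3 - <<'E'
from h import *
s=snap("wrist","w5.png")
a=cv2.imread("pics/raw_w5.png");snap("side","s5.png");b=cv2.imread("pics/raw_s5.png")[80:270,200:420]
c=np.zeros((600,640,3),np.uint8);c[:320]=a[:320];c[320:,:]=cv2.resize(b,(640,280));
cv2.imwrite("pics/m5.png",c)
E
```

```text
(no output)
```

View pics/m5.png

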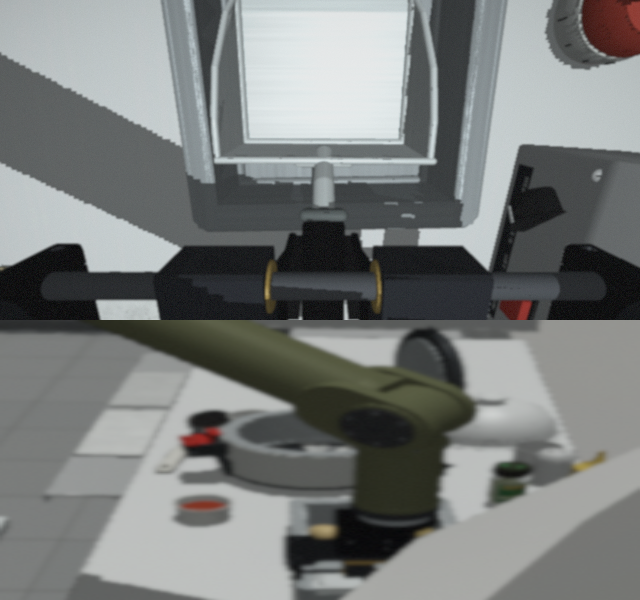

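creep_tool(
  increments={"ticks": [[0,0.005,0.001,0,0],[0.015,0.005,0.002,0,0],[0.03,0.005,0.002,0,0],[0.045,0.005,0.002,0,0],[0.06,0.005,0.002,0,0],[0.075,0.005,0.002,0,0],[0.09,0.005,0.002,0,0],[0.10,0.005,0.002,0,0]]},
)

```text
time: 12.05
position: [0.588, -0.0707, 0.0826]
tool_rot: [2.141, 2.297, 0.003]
ft_force: [0.4, -2.5, 4.3]
grip_width: 0.248
grip_force: 60.0
```

```bash
python3 - <<'E'
from h import *
s=snap("wrist","w6.png")
a=cv2.imread("pics/raw_w6.png");snap("top","t6.png");b=cv2.imread("pics/raw_t6.png")[150:240,280:420]
c=np.zeros((600,640,3),np.uint8);c[:250]=a[:250];c[250:,:544]=cv2.resize(b,(544,350));
cv2.imwrite("pics/m6.png",c)
E
```

```text
(no output)
```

View pics/m6.png

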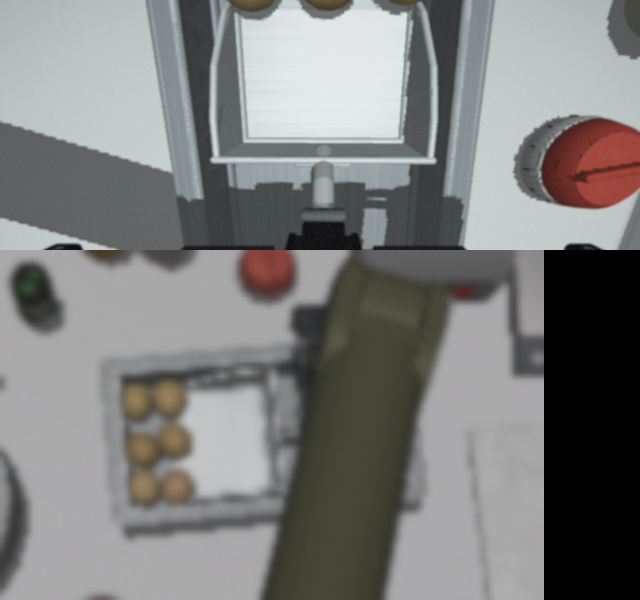

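creep_tool(
  increments={"ticks": [[0.01,0,0,0,0],[0.02,0,0,0,0],[0.03,0,0,0,0],[0.04,0,0,0,0],[0.046,0,0,0,0],[0.05,0,0,0,0],[0.05,0,0,0,0]]},
)

```text
time: 12.85
position: [0.5844, -0.0209, 0.0825]
tool_rot: [2.142, 2.297, 0.003]
ft_force: [-0.3, -0.1, 6.7]
grip_width: 0.244
grip_force: 60.0
```

```bash
python3 - <<'E'
from h import *
s=snap("wrist","w7.png")
a=cv2.imread("pics/raw_w7.png");snap("top","t7.png");b=cv2.imread("pics/raw_t7.png")[150:240,280:420]
c=np.zeros((600,640,3),np.uint8);c[:250]=a[:250];c[250:,:544]=cv2.resize(b,(544,350));
cv2.imwrite("pics/m7.png",c)
E
```

```bash
cat >> h.py <<'E'
def tan(f,box,top,z):
    i=cv2.imread("pics/raw_"+f);x0,y0,x1,y1=box
    h=cv2.cvtColor(i,cv2.COLOR_BGR2HSV);m=cv2.inRange(h,(8,70,50),(26,255,255));k=np.zeros_like(m);k[y0:y1,x0:x1]=m[y0:y1,x0:x1]
    d=cv2.distanceTransform(k,cv2.DIST_L2,3)
    n,l,st,c=cv2.connectedComponentsWithStats(k)
    return [(np.round(c[j],1).tolist(),int(st[j,4]),st[j,:4].tolist(),np.round(at("top",*c[j],z)[:2],3).tolist() if top else "") for j in range(1,n) if st[j,4]>12]
E
python3 - <<'E'
from h import *
for n in("t4.png","t6.png","t7.png"):
    print(n);[print(" ",r) for r in tan(n,(295,170,395,225),1,.025)]
print("w6");[print(" ",r) for r in tan("w6.png",(150,0,500,200),0,0)]
print("w7");[print(" ",r) for r in tan("w7.png",(150,0,500,200),0,0)]
E
```

```text
t4.png
  ([335.3, 185.9], 52, [332, 182, 7, 9], [0.634, 0.042])
  ([323.1, 188.3], 46, [320, 184, 7, 9], [0.624, 0.095])
  ([332.9, 198.3], 47, [330, 194, 7, 9], [0.581, 0.054])
  ([319.6, 200.0], 45, [316, 197, 8, 7], [0.573, 0.11])
  ([337.2, 209.4], 41, [334, 206, 7, 8], [0.533, 0.036])
  ([325.1, 211.6], 36, [322, 209, 7, 6], [0.524, 0.087])
t6.png
  ([318.8, 187.7], 108, [312, 183, 15, 10], [0.627, 0.113])
  ([320.4, 205.1], 190, [313, 195, 16, 20], [0.552, 0.106])
t7.png
  ([314.6, 189.5], 44, [312, 186, 6, 8], [0.619, 0.13])
  ([327.4, 194.0], 84, [324, 186, 8, 17], [0.599, 0.077])
  ([319.1, 206.1], 133, [313, 197, 16, 17], [0.547, 0.112])
w6
  ([251.3, 3.9], 343, [230, 0, 44, 11], '')
  ([327.6, 3.5], 300, [306, 0, 44, 10], '')
  ([404.8, 1.2], 83, [391, 0, 28, 4], '')
w7
  ([287.3, 12.7], 3029, [223, 0, 125, 33], '')
  ([389.6, 11.4], 1399, [360, 0, 65, 28], '')
  ([263.7, 62.1], 2758, [235, 32, 58, 61], '')
  ([353.1, 81.7], 5193, [295, 51, 117, 62], '')
```

creep_tool(
  increments={"ticks": [[-0.005,0,0.003,0,0],[-0.01,0,0.006,0,0],[-0.015,0,0.009,0,0],[-0.02,0,0.012,0,0],[-0.02,0,0.012,0,0]]},
)

```text
time: 13.45
position: [0.5859, -0.0399, 0.0703]
tool_rot: [-2.142, -2.297, -0.006]
ft_force: [-0.2, 1.5, 6.9]
grip_width: 0.247
grip_force: 60.0
```

```bash
python3 - <<'E'
from h import *
s=snap("wrist","w8.png");snap("top","t8.png")
print("w8");[print(" ",r) for r in tan("w8.png",(150,0,500,200),0,0)]
[print(" ",r) for r in tan("t8.png",(295,170,395,225),1,.025)]
E
```

```text
w8
  ([260.5, 54.7], 3366, [228, 22, 66, 66], '')
  ([362.0, 86.1], 5857, [299, 45, 125, 82], '')
  ([317.5, 188.9], 45, [315, 185, 6, 9], [0.622, 0.118])
  ([332.7, 197.1], 138, [329, 185, 10, 25], [0.586, 0.054])
  ([317.3, 204.2], 96, [313, 197, 9, 16], [0.555, 0.12])
```

creep_tool(
  increments={"ticks": [[-0.01,0,-0.001,0,0],[-0.02,0,-0.003,0,0],[-0.03,0,-0.005,0,0],[-0.04,0,-0.01,0,0],[-0.04,0,-0.01,0,0],[-0.04,0,-0.01,0,0]]},
)

```text
time: 14.15
position: [0.5873, -0.0832, 0.0792]
tool_rot: [-2.145, -2.295, 0.001]
ft_force: [-0.1, 1.0, -3.6]
grip_width: 0.248
grip_force: 60.0
```

```bash
python3 - <<'E'
from h import *
s=snap("wrist","w9.png");snap("top","t9.png");snap("side","s9.png")
print("w9");[print(" ",r) for r in tan("w9.png",(150,0,500,200),0,0)]
[print(" ",r) for r in tan("t9.png",(295,170,395,225),1,.025)]
E
```

```text
w9
  ([251.4, 30.3], 3536, [217, 0, 70, 63], '')
  ([304.5, 3.7], 322, [284, 0, 43, 11], '')
  ([349.3, 79.2], 11731, [238, 0, 193, 130], '')
  ([342.1, 196.5], 236, [333, 184, 17, 28], [0.588, 0.014])
  ([330.0, 200.9], 42, [327, 198, 7, 7], [0.569, 0.066])
```

creep_tool(
  increments={"ticks": [[0,0,-0.005,0,0],[0,0,-0.015,0,0],[0,0,-0.035,0,0],[0,0,-0.06,0,0],[0,0,-0.09,0,0],[0,0,-0.12,0,0],[0,0,-0.145,0,0],[0,0,-0.16,0,0],[0,0,-0.17,0,0],[0,0,-0.17,0,0],[0,0,-0.17,0,0]]},
)

```text
time: 15.4
position: [0.5871, -0.0823, 0.2485]
tool_rot: [-2.143, -2.296, 0.002]
ft_force: [-1.2, -0.4, -5.1]
grip_width: 0.248
grip_force: 60.0
```

```bash
python3 - <<'E'
from h import *
f=[]
for k in range(4):
    s=snap("wrist","w10.png");f.append(s["ft_force"])
snap("top","t10.png");print(np.mean(f,0),s["joint_positions"])
print("w10");[print(" ",r) for r in tan("w10.png",(150,0,500,200),0,0)]
[print(" ",r) for r in tan("t10.png",(295,170,395,225),1,.17)]
E
```

```text
[-0.30960995 -0.11601655 -4.86655941] [-0.57263053  0.23109233  0.78969086  1.58482199 -0.16526449  1.39730732
  0.3017704 ]
w10
  ([328.5, 63.8], 18650, [218, 0, 213, 131], '')
  ([344.0, 187.1], 380, [335, 173, 19, 31], [0.595, 0.016])
```

creep_tool(
  increments={"ticks": [[0.006,-0.001,0,0,0],[0.02,-0.003,0,0,0],[0.042,-0.007,0,0,0],[0.07,-0.012,0,0,0],[0.1,-0.017,0,0,0],[0.13,-0.022,0,0,0],[0.16,-0.028,0,0,0],[0.19,-0.033,0,0,0],[0.22,-0.038,0,0,0],[0.25,-0.043,0,0,0],[0.28,-0.048,0,0,0],[0.31,-0.053,0,0,0],[0.336,-0.058,0,0,0],[0.357,-0.062,0,0,0],[0.373,-0.065,0,0,0],[0.383,-0.067,0,0,0],[0.388,-0.067,0,0,0],[0.388,-0.067,0,0,0]]},
)

```text
time: 17.45
position: [0.4942, 0.3, 0.2495]
tool_rot: [2.143, 2.296, -0.0]
ft_force: [-0.7, -0.2, -4.0]
grip_width: 0.247
grip_force: 60.0
```

```bash
python3 - <<'E'
from h import *
s=snap("wrist","w11.png");snap("top","t11.png");snap("side","s11.png");print(s["joint_positions"],s["ft_force"])
print("w11");[print(" ",r) for r in tan("w11.png",(150,0,500,200),0,0)]
[print(" ",r) for r in tan("t11.png",(220,160,395,250),1,.17)]
# pot rim in the top view: predicted pixels for axis guess
i=cv2.imread("pics/raw_w11.png")
E
```

```text
[-1.05037316  0.16293452  0.51932164  1.61348936 -0.0815784   1.3871178
 -0.45284291] [-0.683472   -0.20734573 -4.02176751]
w11
  ([328.5, 64.0], 18643, [218, 0, 213, 131], '')
  ([235.6, 209.5], 83, [232, 200, 11, 17], [0.51, 0.43])
  ([240.6, 224.0], 96, [233, 219, 17, 10], [0.455, 0.409])
```

```bash
python3 - <<'E'
from h import *
i=cv2.imread("pics/raw_t10.png");g=cv2.cvtColor(i,cv2.COLOR_BGR2GRAY)[165:265,200:300];g=cv2.resize(g,None,fx=4,fy=4,interpolation=cv2.INTER_CUBIC)
for p2 in(60,40,25):
    c=cv2.HoughCircles(g,cv2.HOUGH_GRADIENT,1,10,param1=80,param2=p2,minRadius=90,maxRadius=150)
    if c is not None:
        for u,v,r in c[0][:6]:
            q=at("top",200+u/4,165+v/4,.11);e=at("top",200+(u+r)/4,165+v/4,.11);print(p2,np.round(q,3),round(np.linalg.norm(q-e),3))
print([np.round((np.array(pix([.5,.379,.11],"top"))-[200,165])*4)])
E
```

```text
60 [0.504 0.38  0.11 ] 0.103
40 [0.497 0.38  0.11 ] 0.099
40 [0.502 0.366 0.11 ] 0.109
40 [0.508 0.389 0.11 ] 0.132
40 [0.487 0.37  0.11 ] 0.109
40 [0.499 0.354 0.11 ] 0.121
40 [0.516 0.37  0.11 ] 0.1
25 [0.497 0.38  0.11 ] 0.099
25 [0.489 0.373 0.11 ] 0.108
25 [0.502 0.366 0.11 ] 0.109
25 [0.48  0.361 0.11 ] 0.12
25 [0.508 0.389 0.11 ] 0.132
25 [0.516 0.366 0.11 ] 0.1
[array([207., 198.])]
```

creep_tool(
  increments={"ticks": [[0,0.004,0.006,0,0],[0,0.008,0.015,0,0],[0,0.008,0.021,0,0],[0,0.008,0.021,0,0]]},
)

```text
time: 18.0
position: [0.5014, 0.2998, 0.2267]
tool_rot: [-2.144, -2.296, 0.005]
ft_force: [-0.1, -0.4, -4.6]
grip_width: 0.243
grip_force: 60.0
```

creep_tool(
  increments={"ticks": [[0,0,0,0,0],[0,0,0,0,0]]},
  grip_n=25,
)

```text
time: 18.2
position: [0.5021, 0.301, 0.229]
tool_rot: [-2.143, -2.297, -0.002]
ft_force: [0.5, 0.0, -5.4]
grip_width: 0.247
grip_force: 25.0
```

```bash
cat > look.py <<'E'
from h import *
import sys
n=sys.argv[1];f=[]
for k in range(2):s=snap("wrist","w%s.png"%n);f.append(s["ft_force"])
snap("top","t%s.png"%n);print(np.round(np.mean(f,0),1),s["time"])
[print(" w",r) for r in tan("w%s.png"%n,(150,0,500,220),0,0)]
[print(" t",r) for r in tan("t%s.png"%n,(220,160,395,250),1,.05)]
E
python3 look.py 12
```

```text
[ 0.2  0.1 -5. ] 18.25
 w ([352.1, 95.1], 2948, [310, 71, 85, 50], '')
 w ([313.5, 137.1], 6289, [252, 80, 146, 99], '')
 t ([249.9, 226.4], 25, [248, 223, 5, 7], [0.46, 0.396])
```

creep_tool(
  increments={"ticks": [[0,0,0,0,0],[0,0,0,0,0]]},
  grip_n=15,
)

```text
time: 18.55
position: [0.5023, 0.3011, 0.2293]
tool_rot: [-2.143, -2.297, -0.003]
ft_force: [-0.7, -0.1, -2.1]
grip_width: 0.251
grip_force: 15.0
```

```bash
python3 look.py 13
```

```text
[-0.3 -0.3 -2.2] 18.6
 w ([341.1, 51.0], 2712, [316, 9, 51, 91], '')
 w ([288.3, 37.5], 1162, [270, 19, 38, 38], '')
 w ([381.5, 51.4], 1154, [364, 31, 36, 41], '')
 w ([259.7, 67.8], 1021, [242, 50, 36, 37], '')
 t ([237.3, 205.7], 19, [236, 203, 4, 6], [0.546, 0.45])
 t ([236.7, 219.0], 154, [231, 210, 13, 21], [0.491, 0.451])
 t ([245.6, 234.6], 37, [242, 232, 8, 6], [0.427, 0.412])
```

creep_tool(
  increments={"ticks": [[0,0,0,0,0],[0,0,-0.02,0,0],[0,0,-0.06,0,0],[0,0,-0.1,0,0],[0,0,-0.12,0,0],[0,0,-0.12,0,0]]},
  grip_n=60,
)

```text
time: 19.3
position: [0.5036, 0.3012, 0.3523]
tool_rot: [2.143, 2.296, 0.011]
ft_force: [0.5, -0.6, -1.4]
grip_width: 0.252
grip_force: 60.0
```

```bash
python3 look.py 14; python3 - <<'E'
from h import *
s=status.get_state()
for r in tan("w14.png",(150,0,500,220),0,0): print(np.round(at("wrist",*r[0],.04,s)-[.505,.380,0],3),r[1])
E
```

```text
[ 0.  -0.3 -2.3] 19.35
 w ([327.6, 48.5], 656, [313, 35, 30, 28], '')
 w ([370.3, 75.8], 578, [358, 62, 26, 28], '')
 w ([308.9, 79.0], 542, [297, 66, 25, 27], '')
 w ([274.5, 100.1], 361, [264, 90, 23, 19], '')
 w ([377.8, 104.7], 156, [366, 99, 23, 12], '')
 t ([234.2, 217.4], 60, [231, 213, 8, 10], [0.498, 0.461])
 t ([243.3, 223.2], 26, [241, 220, 5, 7], [0.474, 0.423])
 t ([250.5, 234.8], 19, [249, 232, 4, 6], [0.426, 0.392])
[-0.009  0.08   0.04 ] 656
[0.054 0.049 0.04 ] 578
[-0.033  0.039  0.04 ] 542
[-0.082  0.007  0.04 ] 361
[0.069 0.011 0.04 ] 156
```

creep_tool(
  increments={"ticks": [[-0.015,0,0,0,0],[-0.045,0,0,0,0],[-0.09,-0.01,0,0,0],[-0.14,-0.01,0,0,0],[-0.18,-0.015,0,0,0],[-0.22,-0.018,0,0,0],[-0.25,-0.02,0,0,0],[-0.25,-0.02,0,0,0]]},
)

```text
time: 20.25
position: [0.4987, 0.042, 0.3479]
tool_rot: [2.155, 2.286, -0.003]
ft_force: [-0.3, -1.3, -2.1]
grip_width: 0.245
grip_force: 60.0
```

```bash
python3 look.py 15
```

```text
[-0.3 -0.  -2.4] 20.3
 t ([242.3, 202.1], 45, [239, 199, 8, 7], [0.562, 0.43])
 t ([253.3, 200.7], 49, [249, 198, 9, 7], [0.567, 0.385])
 t ([234.0, 217.3], 57, [231, 213, 7, 10], [0.498, 0.462])
 t ([242.9, 226.1], 45, [239, 223, 8, 7], [0.462, 0.424])
 t ([261.2, 227.1], 50, [257, 224, 9, 7], [0.457, 0.349])
 t ([251.9, 231.5], 44, [249, 228, 7, 8], [0.439, 0.387])
```

creep_tool(
  increments={"ticks": [[-0.03,0,0,0.05,0],[-0.07,-0.005,0,0.15,0],[-0.12,-0.01,0,0.3,0],[-0.17,-0.014,0,0.45,0],[-0.22,-0.018,0,0.6,0],[-0.27,-0.022,0,0.75,0],[-0.31,-0.025,0,0.9,0],[-0.35,-0.028,0,1.05,0],[-0.367,-0.028,0,1.2,0],[-0.367,-0.028,0.02,1.33,0],[-0.367,-0.028,0.06,1.33,0],[-0.367,-0.028,0.1,1.33,0],[-0.367,-0.028,0.13,1.33,0],[-0.367,-0.028,0.13,1.33,0]]},
  grip_n=60,
)

```text
time: 21.8
position: [0.4948, -0.3149, 0.2136]
tool_rot: [-3.098, -0.487, 0.012]
ft_force: [0.2, -0.2, -2.2]
grip_width: 0.247
grip_force: 60.0
```

```bash
python3 - <<'E'
from h import *
s=snap("wrist","w16.png");snap("side","s16.png");m=R.from_rotvec(s["tool_rot"]).as_matrix();print(np.degrees(np.arctan2(m[1,0],m[0,0])),s["joint_positions"])
# brightness profile along the wrist centre column, to find back wall / lip of the scoop
g=cv2.cvtColor(cv2.imread("pics/raw_w16.png"),cv2.COLOR_BGR2GRAY)
print([int(x) for x in g[0:240:6,300:350].mean(1)])
E
```

```text
17.874235430193707 [-0.37713808  0.33068762  1.10565064  1.64978826 -0.29897029  1.35826443
 -0.48531915]
[191, 192, 192, 191, 188, 185, 196, 197, 197, 198, 198, 199, 199, 195, 194, 192, 199, 198, 196, 182, 181, 191, 186, 184, 186, 188, 186, 187, 185, 130, 98, 101, 100, 94, 77, 63, 37, 36, 36, 33]
```

creep_tool(
  increments={"ticks": [[-0.003,0.005,0.01,0,0],[-0.003,0.01,0.025,0,0],[-0.003,0.01,0.025,0,0]]},
)

```text
time: 22.2
position: [0.496, -0.3291, 0.192]
tool_rot: [-3.103, -0.483, 0.003]
ft_force: [-0.1, -0.2, -3.2]
grip_width: 0.251
grip_force: 60.0
```

creep_tool(
  increments={"ticks": [[0,0,0.003,0,0],[0,0,0.006,0,0],[0,0,0.006,0,0]]},
)

```text
time: 22.5
position: [0.4969, -0.3285, 0.1874]
tool_rot: [-3.104, -0.485, 0.0]
ft_force: [-0.4, 0.3, -2.8]
grip_width: 0.248
grip_force: 60.0
```

creep_tool(
  increments={"ticks": [[0,0,0.003,0,0],[0,0,0.006,0,0],[0,0,0.006,0,0]]},
)

```text
time: 22.8
position: [0.4968, -0.3284, 0.1811]
tool_rot: [-3.103, -0.485, 0.001]
ft_force: [0.3, 0.2, -2.7]
grip_width: 0.247
grip_force: 60.0
```

creep_tool(
  increments={"ticks": [[0,0,0.003,0,0],[0,0,0.006,0,0],[0,0,0.006,0,0]]},
)

```text
time: 23.1
position: [0.4967, -0.3284, 0.175]
tool_rot: [-3.103, -0.485, 0.001]
ft_force: [0.2, -0.3, -2.1]
grip_width: 0.249
grip_force: 60.0
```

creep_tool(
  increments={"ticks": [[0,0,0.003,0,0],[0,0,0.006,0,0],[0,0,0.006,0,0]]},
)

```text
time: 23.4
position: [0.4967, -0.3285, 0.169]
tool_rot: [-3.103, -0.485, 0.001]
ft_force: [0.3, -0.2, -2.7]
grip_width: 0.251
grip_force: 60.0
```

creep_tool(
  increments={"ticks": [[0,0,0.003,0,0],[0,0,0.006,0,0],[0,0,0.006,0,0]]},
)

```text
time: 23.7
position: [0.4966, -0.33, 0.1675]
tool_rot: [-3.103, -0.483, -0.003]
ft_force: [-8.6, 2.9, 19.2]
grip_width: 0.245
grip_force: 60.0
```

creep_tool(
  increments={"ticks": [[0,0,-0.003,0,0],[0,0,-0.003,0,0],[-0.009,0,0,0,0],[-0.018,0,0.005,0,0],[-0.026,0,0.01,0,0],[-0.035,0,0.016,0,0],[-0.043,0,0.022,0,0],[-0.05,0,0.028,0,0],[-0.057,0,0.035,0,0],[-0.064,0,0.0425,0,0],[-0.07,0,0.05,0,0],[-0.077,0,0.058,0,0],[-0.082,0,0.065,0,0],[-0.086,0,0.071,0,0],[-0.086,0,0.072,0,0],[-0.086,0,0.072,0,0]]},
  grip_n=15,
)

```text
time: 25.3
position: [0.4141, -0.3555, 0.0917]
tool_rot: [-3.104, -0.484, 0.002]
ft_force: [-1.2, 0.1, 2.6]
grip_width: 0.249
grip_force: 15.0
```

creep_tool(
  increments={"ticks": [[0,0,0,0,0],[0,0,0,0,0],[0,0,0,0,0.15],[0,0,0,0,0.4]]},
  grip_n=3,
)

```text
time: 25.7
position: [0.4155, -0.3548, 0.0914]
tool_rot: [3.104, 0.485, 0.001]
ft_force: [0.2, 0.1, 0.6]
grip_width: 0.288
grip_force: 0.0
```

creep_tool(
  increments={"ticks": [[0,0,0,0,0.7],[0,0,0,0,1],[0,0,0,0,1],[0,0,-0.01,0,1],[0,0,-0.05,0,1],[0,0,-0.1,0,1],[-0.02,0,-0.15,0,1],[-0.02,0,-0.19,0,1],[-0.02,0,-0.19,0,1]]},
)

```text
time: 26.6
position: [0.3974, -0.3643, 0.2879]
tool_rot: [3.099, 0.481, 0.015]
ft_force: [0.1, 0.1, -0.3]
grip_width: 0.985
grip_force: 0.0
```

```bash
python3 - <<'E'
from h import *
s=snap("wrist","w17.png");snap("top","t17.png");snap("side","s17.png");print(s["position"])
[print(" t",r) for r in tan("t17.png",(220,160,395,250),1,.05)]
i=cv2.imread("pics/raw_w17.png");g=cv2.cvtColor(i,cv2.COLOR_BGR2GRAY)
# handle: dark pixels, axis & ends
k=(g<45).astype(np.uint8);k[235:]=0
n,l,st,c=cv2.connectedComponentsWithStats(k);print([(st[j].tolist(),np.round(c[j]).tolist()) for j in range(1,n) if st[j,4]>150])
print("cols300-340",[int(x) for x in g[0:240:6,300:340].mean(1)])
m=R.from_rotvec(s["tool_rot"]).as_matrix();x=m[:,0]*[1,1,0];y=-m[:,1]
G=np.array([.4141,-.3555,.1105])
for q in((-.078,0,.09),(-.055,.067,.056),(-.055,-.067,.056),(-.052,0,.003),(.055,.063,0),(.055,-.063,0)):
    v=np.array(q)-[-.108,0,.0985];print(q,np.round(pix(G+v[0]*x+v[1]*y+[0,0,v[2]],"wrist",s)))
h=cv2.cvtColor(cv2.imread("pics/raw_t17.png"),cv2.COLOR_BGR2GRAY)
E
```

```text
[ 0.39737581 -0.36428398  0.28787985]
 t ([242.3, 202.1], 45, [239, 199, 8, 7], [0.562, 0.43])
 t ([252.9, 201.1], 49, [249, 198, 9, 7], [0.566, 0.387])
 t ([234.0, 217.3], 57, [231, 213, 7, 10], [0.498, 0.462])
 t ([242.6, 226.0], 47, [239, 223, 8, 7], [0.462, 0.426])
 t ([256.4, 229.2], 100, [248, 224, 18, 12], [0.449, 0.369])
[([476, 0, 164, 68, 4815], [573.0, 22.0]), ([310, 142, 19, 89, 1532], [319.0, 186.0])]
cols300-340 [181, 177, 185, 184, 184, 208, 210, 220, 223, 223, 224, 224, 224, 225, 225, 225, 225, 226, 224, 148, 171, 169, 169, 131, 102, 102, 105, 99, 63, 62, 58, 59, 59, 60, 60, 59, 59, 51, 47, 66]
(-0.078, 0, 0.09) [319. 139.]
(-0.055, 0.067, 0.056) [264. 117.]
(-0.055, -0.067, 0.056) [375. 117.]
(-0.052, 0, 0.003) [319. 114.]
(0.055, 0.063, 0) [270.  28.]
(0.055, -0.063, 0) [368.  28.]
```

creep_tool(
  increments={"ticks": [[0,0,0,0,1],[0,0,0,0,1],[0,0,0,0,1],[0,0,0,0,1],[0,0,0,0,1]]},
)

```text
time: 27.25
position: [0.3958, -0.361, 0.2813]
tool_rot: [-3.104, -0.484, 0.001]
ft_force: [0.8, -0.2, -0.8]
grip_width: 1.006
grip_force: 0.0
```

```bash
python3 -c "
from bench import ctrl, status, order, get_image, camera_model
print(order.close_job())"
```

```text
the job is handed in; nothing more can be done
None
```

I handed the job in at about 27 s: the lid is open, all six potatoes are in the pot and the scoop is back on the board. The last top image shows the potatoes in the pot and the wrist image matches a flat scoop; I didn't re-check the cups, jar and timer, and no verdict came back.

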